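Pack the specimen vials and close the keeper

TASK

Pack the three stoppered vials from the tray upright into the round canister with the four already there, so that all seven stand on its floor as one in the middle and six around it; lower each one until it stands, do not let it fall, and do not knock any vial over. Then swing the keeper arm back over the vials until it is against its stop, and let go. Leave the dishes, tip box and bottle where they are.

Things in the scene. Friction and masses are not known exactly. Their poses are not given: they have to be found in the camera images.
- carrier: fixed: grey plate 150 x 230 x 8 mm with a round open aluminium canister (inside 124 mm, outside 132 mm diameter, rim 65 mm above the table) that just takes seven vials; standing ones can be nudged aside by one going in. Origin at table level under the canister's centre, z up. A steel post, 18 mm diameter, stands 85 mm along +y from the centre; with the keeper's hub it is 160 mm high
- jar_floor (a point): centre of the canister's flat cork floor, 17 mm above the table, on which the vials stand (seated stems end 143 mm above the table); axes as the carrier's
- keeper (a joint): level steel arm, 14 x 130 mm, with a 56 mm disc, swinging about the post (rad). 0 = closed at its stop: arm along the carrier's -y, disc over the canister's centre. Grows counter-clockwise seen from above as it opens, to 1.9; starts at 1.4 to 1.75. Friction 0.04 N m, stays where left. Underside 150 mm above the table (7 mm over seated stems), top 157 mm
- keeper_pivot (a point): point on the keeper's vertical hinge axis at the post's top, 150 mm above the table; axes as the carrier's
- keeper_knob (a point): middle of the upright black knob (16 mm diameter, 18 mm tall, from 157 to 175 mm above the table) at the free end of the keeper, 130 mm from the hinge axis
- tray: fixed shallow white tray, 230 (x) x 170 (y) x 24 mm high with 5 mm walls and floor; origin under its centre at the table surface; three vials stand in it
- vial_a: stoppered glass vial, round, 90 to 156 g: body 38 mm diameter with rounded foot and sloping shoulder from 0 to 86 mm above its origin, then a grey stopper stem, 14 mm diameter, from 89 to 126 mm, to be gripped from above. Origin: centre of its underside; z up its axis. Starts standing upright in the canister in the outer ring.
- vial_b: stoppered glass vial, round, 90 to 156 g: body 38 mm diameter with rounded foot and sloping shoulder from 0 to 86 mm above its origin, then a grey stopper stem, 14 mm diameter, from 89 to 126 mm, to be gripped from above. Origin: centre of its underside; z up its axis. Starts standing upright in the canister in the outer ring.
- vial_c: stoppered glass vial, round, 90 to 156 g: body 38 mm diameter with rounded foot and sloping shoulder from 0 to 86 mm above its origin, then a grey stopper stem, 14 mm diameter, from 89 to 126 mm, to be gripped from above. Origin: centre of its underside; z up its axis. Starts standing upright in the canister in the outer ring.
- vial_d: stoppered glass vial, round, 90 to 156 g: body 38 mm diameter with rounded foot and sloping shoulder from 0 to 86 mm above its origin, then a grey stopper stem, 14 mm diameter, from 89 to 126 mm, to be gripped from above. Origin: centre of its underside; z up its axis. Starts standing upright in the canister in the outer ring.
- vial_e: stoppered glass vial, round, 90 to 156 g: body 38 mm diameter with rounded foot and sloping shoulder from 0 to 86 mm above its origin, then a grey stopper stem, 14 mm diameter, from 89 to 126 mm, to be gripped from above. Origin: centre of its underside; z up its axis. Starts standing upright in the tray.
- vial_f: stoppered glass vial, round, 90 to 156 g: body 38 mm diameter with rounded foot and sloping shoulder from 0 to 86 mm above its origin, then a grey stopper stem, 14 mm diameter, from 89 to 126 mm, to be gripped from above. Origin: centre of its underside; z up its axis. Starts standing upright in the tray.
- vial_g: stoppered glass vial, round, 90 to 156 g: body 38 mm diameter with rounded foot and sloping shoulder from 0 to 86 mm above its origin, then a grey stopper stem, 14 mm diameter, from 89 to 126 mm, to be gripped from above. Origin: centre of its underside; z up its axis. Starts standing upright in the tray.
- dishes: bystander: two clear round petri dishes stacked, 94 mm diameter, 30 mm high, origin at the underside's centre
- tip_box: bystander: white and yellow box of pipette tips, 75 x 110 x 57 mm, origin at the underside's centre
- reagent: bystander: amber bottle, 66 mm diameter, 150 mm high, origin at the underside's centre
Things that resemble listed ones, but are neither listed nor needed, are in the scene too. What is shaped like the vial_g but green or purple is not meant. What is shaped like the vial_f but yellow is not meant.

How it is judged:
By the outcome, as a careful person would: the job done as asked, in the order asked, and still so for the second after the job is handed in, with the robot touching nothing.
It also fails if it takes over 72 s, if anything falls off the work surface, if the arm or the gripper's body presses on something with over 40 N, if the wrist force passes 120 N, or if a joint passes its speed limit or range.

ROBOT

A 6-joint arm with a two-finger parallel gripper is mounted at the origin on the work surface. World frame = base frame: x ahead of the robot, y to its left, z up, the work surface at z = 0. Lengths are in m, angles in rad, forces in N, time in s.
With the tool pointing down it reaches from about 0.3 to 0.85 m from the base axis. Payload 5.4 kg.
Tool frame: the origin (TCP) lies between the finger pads; the fingertips stand 22 mm ahead of it and the grasp point (between the pads) lies 3 mm ahead of it (robot.finger_overhang is the distance from the TCP to the fingertips, in m); z points along the fingers, y is the line along which they close (so a half turn about z gives the same grasp; the last joint's range is limited). The gripper opens to 85 mm and grips with 20 to 120 N. Pads are 22 mm wide; open, the fingers measure 114 mm over their backs; the gripper's body (76 mm by 85 mm) begins 54 mm behind the grasp point. The pads swing forward as they close: fully open they stand 13 mm farther back than shut.
Start: joints at [0.966, 0.158, 1.597, -0, 1.386, -0.21], TCP at [0.221, 0.531, 0.214] pointing down, gripper open.
Joint ranges: [-2.91, 2.91], [-0.94, 2.29], [0.18, 2.7], [-1.29, 4.43], [0.17, 2.64], [-3, 3]. Speed limits (rad/s): [2.57, 2.57, 3.14, 3.14, 3.14, 3.14].

INTERFACE

Orientations are given as a unit quaternion [w, x, y, z].
In Python, from rig import robot, eyes, nets gives the robot as it stands.
- The arm moves only by the shell command python3 -m handwheel 'ROWS' [FORCE]. ROWS is a JSON object of lists of equal length, an entry for each row: "fingers": the finger opening in m, from 0 to 0.0854; "dp": the shift along the tool's x, y, z in m, a list of three; "roll": the turn about the tool's z in rad. In form: {"fingers": [fingers, ...], "dp": [[tx, ty, tz], ...], "roll": [roll, ...]}. A call has 1 to 20 rows; each row shifts and turns the commanded pose from where the row before left it, along the tool's axes as they then stand; what a row does not reach is not made up. A row lasts 1/8 s, in which the tool goes at most 62.5 mm and 10.7 degrees, less where a joint would pass 70% of its speed; a pose out of reach is approached as far as the arm can. A call with a gripper value outside its range is refused whole. The fingers move at their own pace and stop on an object; FORCE is the grip in N (left out, the last holds). Time passes only in rows, so rows that do not move let the fingers close. It gives the time, the measured TCP pose, the force, the opening and the grip force at its end, in the units of the state.
- robot.get_obs(): the state, without advancing time (a new reading comes with each control period).
- eyes.camera(name): name is "scene" or "top"; returns the picture (480x640x3 uint8, red, green, blue); there is no depth.
- eyes.camera_info(name): a dict with "vfov" (degrees; the focal length in pixels is half the picture's height over the tangent of half this angle, whatever the lens; pixels are square), "cx", "cy" (the principal point, pixels), "cam_to_world" (4x4, takes a point from camera to world coordinates). Camera axes: x right, y down, z forward; pixel columns grow to the right and rows downward; lengths in m; the calibration is good to about 2 mm. A picture is of the moment at which its call begins. camera_info takes no time and is no camera call.
- robot.close_job(): hands the job in; it is judged then, once.
Trained networks look in the newest picture that a camera, given by its name, has taken for a name from the list of things; names that differ only in an ending like _2 or _b are one class to them, and where a whole thing is asked for, a point or a joint stands for the part that bears it (a point fixed in the world has none). Each returns a list of dicts, best first, with "p" (0 to 1); they miss things now and then, are a little off and sometimes report something else, mostly with a low value. They report only what shows in the picture. A call takes as long as a camera call. They do not tell look-alikes from the thing itself.
- nets.recognise(query, camera): "at" ([x, y, z] in m, in world coordinates, good to about 4 mm: the middle of the surface that is visible of it).
- nets.masks_of(query, camera): "region" (480x640 bool, what is visible of it).
The state is a dict: "t": time; "q": joint angles; "qd": joint speeds; "joint_torque": joint torques, N m; "position": TCP position; "eef_rot": TCP orientation; "wrist_force": force on the tool from outside, world axes, zero at the start; "moment": the same for the moment, N m; "grip_width": finger opening in m; "grasp_force": force on a finger pad.
Only numpy, scipy, OpenCV 4.12 (cv2) and the standard library are available. Lean on these libraries where they do the work, as an engineer would, in place of code of your own. Each camera call takes 0.05 s, during which the arm holds its last target. There are 200 camera calls.

## Working session

There is one attempt and no reset: what is moved stays moved. The work goes in short steps, Python scripts to look and compute and a shell command to move; the robot and the scene stay as the last step left them, time stands still between calls to the robot, and variables do not carry over. Pictures are saved under pics/ and viewed, at most 10 in all, crops included, and the job is handed in when it is done.

```bash
mkdir -p pics; ls; python3 - <<'E'
from rig import robot,eyes,nets
import cv2,numpy as np
o=robot.get_obs();print(o['t'],o['position'],o['eef_rot'],o['grip_width'],robot.finger_overhang)
for c in("scene","top"):
    im=eyes.camera(c);cv2.imwrite(f"pics/{c}0.png",im[:,:,::-1])
    i=eyes.camera_info(c);print(c,i['vfov'],i['cx'],i['cy'],np.round(i['cam_to_world'],4).tolist())
    for q in("vial_a","keeper_knob","carrier","tray","keeper_pivot"):
        print(q,[(round(d['p'],2),np.round(d['at'],3).tolist()) for d in nets.recognise(q,c)])
E
```

```text
pics
0.0 [0.22082893 0.5302098  0.21328067] [-3.86159772e-04  1.96140686e-01  9.80575271e-01 -9.05281872e-04] 0.08563287283355824 0.022
scene 50.030600887940714 315.02657435825387 236.51933389285065 [[0.5176, 0.7403, -0.4289, 1.1248], [0.8555, -0.4541, 0.2487, -0.2977], [-0.0107, -0.4957, -0.8684, 1.1161], [0.0, 0.0, 0.0, 1.0]]
vial_a [(0.94, [0.671, 0.181, 0.069]), (0.85, [0.59, 0.172, 0.073]), (0.84, [0.534, -0.13, 0.097]), (0.74, [0.533, 0.282, 0.068]), (0.73, [0.52, -0.197, 0.1]), (0.7, [0.526, 0.143, 0.071]), (0.69, [0.465, 0.151, 0.073]), (0.62, [0.485, -0.121, 0.097]), (0.57, [0.684, 0.049, 0.077]), (0.51, [0.472, -0.191, 0.097])]
keeper_knob [(0.64, [0.558, -0.064, 0.153]), (0.47, [0.518, -0.196, 0.095])]
carrier [(0.98, [0.531, -0.108, 0.007])]
tray [(0.96, [0.501, 0.129, 0.009])]
keeper_pivot []
top 45.19743243420305 312.31798703536805 236.4240114781158 [[-0.0162, -0.9983, 0.0551, 0.5389], [-0.9999, 0.0165, 0.0051, 0.0052], [-0.006, -0.055, -0.9985, 1.1401], [0.0, 0.0, 0.0, 1.0]]
vial_a [(0.92, [0.471, -0.183, 0.098]), (0.86, [0.577, 0.164, 0.09]), (0.84, [0.663, 0.053, 0.082]), (0.78, [0.525, -0.123, 0.099]), (0.76, [0.506, -0.191, 0.099]), (0.76, [0.482, -0.112, 0.097]), (0.74, [0.66, 0.18, 0.082]), (0.62, [0.455, 0.146, 0.09]), (0.59, [0.516, 0.139, 0.086])]
keeper_knob [(0.89, [0.555, -0.063, 0.159]), (0.48, [0.5, -0.081, 0.009])]
carrier [(0.7, [0.496, -0.085, 0.009]), (0.48, [0.492, 0.14, 0.006])]
tray [(0.87, [0.494, 0.14, 0.005])]
keeper_pivot [(0.96, [0.507, -0.084, 0.009])]
```

View pics/scene0.png

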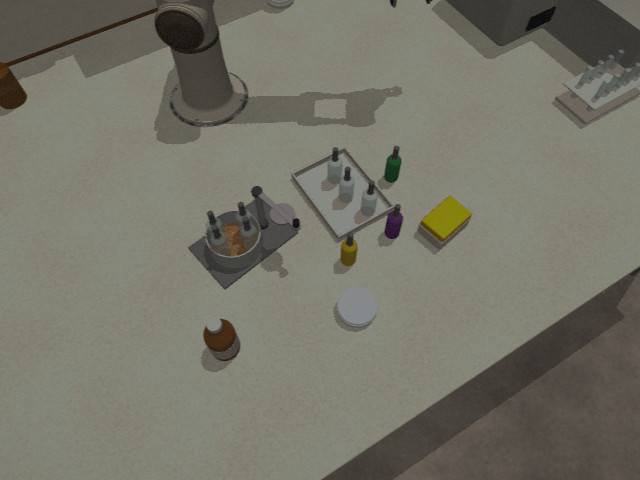

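View pics/top0.png

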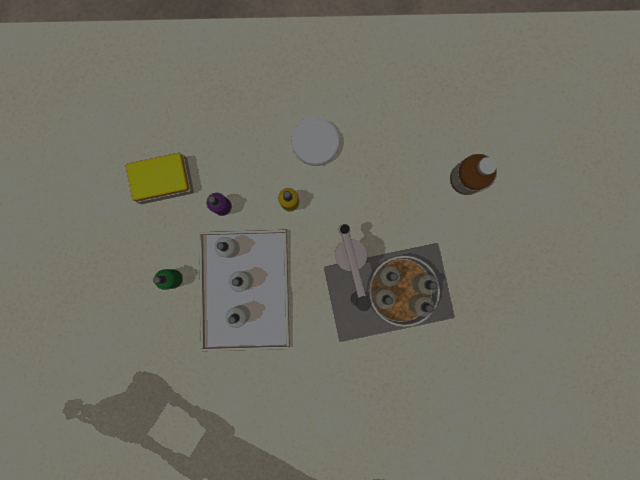

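The scene view shows the canister at (233,240), the keeper knob at (296,223), and clear vials in the tray at (335,165), (347,185) and (370,198). In the top view the tray vials' tops are at (223,246), (237,281) and (233,318), and the canister is at (405,291) with four vials. The post is at (361,300) and the knob at (345,229). The green, purple and yellow vials outside the tray are look-alikes. I'll enlarge the crops next.

```bash
python3 - <<'E'
import cv2,numpy as np
t=cv2.imread("pics/top0.png");s=cv2.imread("pics/scene0.png")
def c(im,x,y,w,h,W,H):return cv2.resize(im[y:y+h,x:x+w],(W,H),interpolation=cv2.INTER_CUBIC)
a=c(t,325,215,130,130,400,400)   # x3.077
b=c(s,180,175,130,130,400,400)
a2=c(t,205,230,80,40,400,200) if 0 else c(t,200,230,100,100,200,200)
b2=c(s,310,140,80,80,200,200)
m=np.zeros((600,800,3),np.uint8);m[:400,:400]=a;m[:400,400:]=b;m[400:,:200]=a2;m[400:,400:600]=b2
cv2.imwrite("pics/c0.png",m)
E
```

```text
(no output)
```

View pics/c0.png

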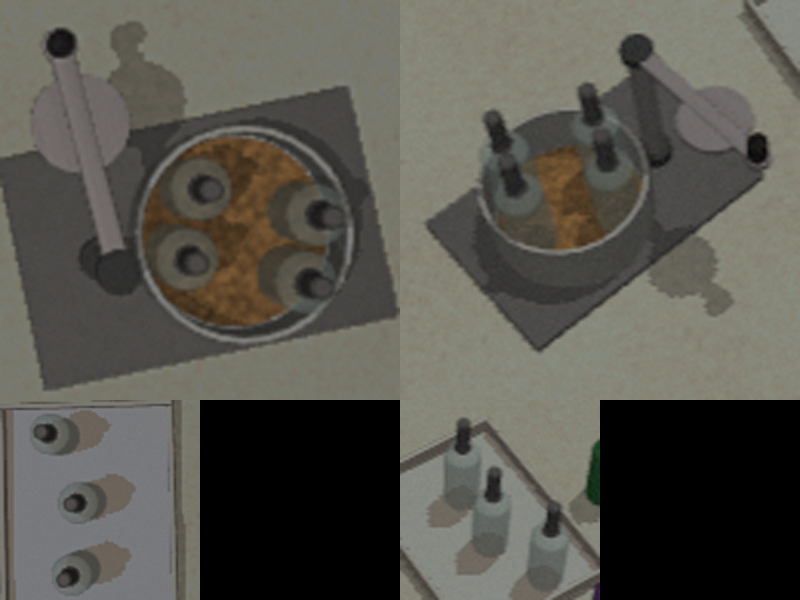

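The enlarged crops show the canister rim centred at top crop (246,234) and scene crop (563,181). Four stems are at top crop (207,188), (192,262), (325,217) and (315,286). The hub is at (118,271) and the knob at (61,43). The canister's middle and the two gaps, top-right and bottom-left, are free. I'll triangulate these points.

```bash
cat > h.py <<'E'
import cv2,numpy as np
from rig import robot,eyes,nets
from scipy.optimize import least_squares
def P(c):
    i=eyes.camera_info(c);f=240/np.tan(np.radians(i['vfov']/2));W=np.linalg.inv(i['cam_to_world'])
    return np.array([[f,0,i['cx']],[0,f,i['cy']],[0,0,1]])@W[:3]
def proj(M,X):
    v=M@np.append(X,1);return v[:2]/v[2]
def tri(pt,ps):
    M=[P('top'),P('scene')]
    r=least_squares(lambda X:np.r_[proj(M[0],X)-pt,proj(M[1],X)-ps],[.5,0,.1]);return r.x,np.sqrt(2*r.cost)
def onz(c,p,z):
    M=P(c);A=M[:,:2];
    H=np.c_[M[:,0],M[:,1],M[:,2]*z+M[:,3]];v=np.linalg.solve(H,[p[0],p[1],1]);return v[:2]/v[2]
def cen(im,p,r=7):
    g=cv2.cvtColor(im,cv2.COLOR_BGR2GRAY).astype(float);x,y=np.round(p).astype(int)
    w=g[y-r:y+r+1,x-r:x+r+1];yy,xx=np.mgrid[-r:r+1,-r:r+1]
    lo=w.min();k=np.clip(lo+22-w,0,None)*(np.hypot(xx,yy)<=r)
    return np.array([x+(k*xx).sum()/k.sum(),y+(k*yy).sum()/k.sum()])
E
python3 - <<'E'
from h import *
t=cv2.imread("pics/top0.png");s=cv2.imread("pics/scene0.png")
k=400/130
T=[(325+(x+.5)/k-.5,215+(y+.5)/k-.5) for x,y in[(207,188),(192,262),(325,217),(315,286),(246,234),(118,271),(61,43)]]
S=[(180+(x-399.5)/k-.5,175+(y+.5)/k-.5) for x,y in[(496,133),(590,105),(511,176),(604,152),(563,181),(636,49),(757,148)]]
T2=[(200+x/2,230+(y-400)/2) for x,y in[(44,434),(73,503),(68,577)]]
S2=[(310+(x-400)/2.5,140+(y-400)/2.5) for x,y in[(463,437),(493,485),(552,520)]]
for n,TT,SS in(("can",T[:4],S[:4]),("tray",T2,S2)):
    for i,a in enumerate(TT):
        ar=cen(t,a,5)
        for j,b in enumerate(SS):
            br=cen(s,b,6)
            X,e=tri(a,b);Xr,er=tri(ar,br)
            if e<6: print(n,i,j,np.round(X,4),round(e,2),'ref',np.round(Xr,4),round(er,2),np.round(ar-a,1),np.round(br-b,1))
for n,a,b in zip(("rim","hub","knob"),T[4:],S[4:]):
    print(n,*tri(a,b))
print('rim z65',onz('top',T[4],.065),onz('scene',S[4],.065))
print('hub z160',onz('top',T[5],.16),onz('scene',S[5],.16),'knob175',onz('top',T[6],.175),onz('scene',S[6],.175))
E
```

```text
can 0 1 [ 0.5227 -0.1243  0.1793] 3.59 ref [ 0.5223 -0.122   0.171 ] 4.88 [-2.8 -0.2] [0.4 1.5]
can 0 3 [ 0.5234 -0.1289  0.1201] 0.05 ref [ 0.523  -0.1263  0.1129] 1.43 [-2.8 -0.2] [0.3 1. ]
can 1 1 [ 0.4814 -0.1192  0.1205] 0.08 ref [ 0.484  -0.1171  0.1159] 1.47 [-2.4 -2. ] [0.4 1.5]
can 1 3 [ 0.4795 -0.1237  0.0535] 3.66 ref [ 0.4822 -0.1213  0.0506] 2.01 [-2.4 -2. ] [0.3 1. ]
can 2 0 [ 0.5056 -0.1894  0.1729] 4.25 ref [ 0.5068 -0.1873  0.1678] 5.1 [-2.4 -1. ] [0.9 1.2]
can 2 2 [ 0.5057 -0.1962  0.1195] 0.1 ref [ 0.5069 -0.1943  0.1138] 1.25 [-2.4 -1. ] [0.5 1.3]
can 3 0 [ 0.4665 -0.1895  0.1195] 0.18 ref [ 0.468  -0.1872  0.1144] 1.09 [-2.4 -1.3] [0.9 1.2]
can 3 2 [ 0.4643 -0.1966  0.0598] 4.01 ref [ 0.4658 -0.1946  0.054 ] 2.8 [-2.4 -1.3] [0.5 1.3]
tray 0 2 [0.58   0.1739 0.1041] 0.61 ref [0.5812 0.1699 0.1053] 1.43 [ 2.6 -0.5] [-0.4  0.7]
tray 1 1 [0.5176 0.1476 0.107 ] 0.32 ref [0.5191 0.1436 0.1074] 1.11 [ 2.6 -0.6] [-0.4  0.9]
tray 2 0 [0.4522 0.1531 0.1073] 0.89 ref [0.4552 0.1495 0.1101] 0.89 [ 1.8 -1.6] [-0.6  0.7]
rim [ 0.49463849 -0.15892982  0.06228036] 0.44926847286872057
hub [ 0.47905725 -0.07406926  0.15677051] 0.1229729200540246
knob [ 0.60499185 -0.04421833  0.16733442] 0.22832902532326285
rim z65 [ 0.49452166 -0.15897265] [ 0.4967108  -0.15857614]
hub z160 [ 0.47930962 -0.07369825] [ 0.48111852 -0.07501407] knob175 [ 0.60436277 -0.0440386 ] [ 0.60937076 -0.0459258 ]
```

The triangulation checks out. The canister centre is (0.495,-0.159) and the hub is 86 mm from it. The keeper is 130 mm long, at about 1.62 rad. The ring vials sit at 47°, 109°, 227° and 286°, so the free slots are at about 168° and -13.5°. Next I approach the first vial.

```bash
cat > d.py <<'E'
import sys,numpy as np
from rig import robot
from scipy.spatial.transform import Rotation as R
def go(t,y=None):
    o=robot.get_obs();w,*v=o['eef_rot'];r=R.from_quat([*v,w])
    d=r.inv().apply(np.array(t)-o['position']);print('d tool',np.round(d,4),'yaw y',np.round(np.degrees(np.arctan2(*r.as_matrix()[1::-1,1])),1),'t',o['t'],'pos',np.round(o['position'],4),'F',np.round(o['wrist_force'],1),'w',round(o['grip_width'],4),'g',round(o['grasp_force'],1))
if __name__=='__main__':go([float(a) for a in sys.argv[1:4]])
E
python3 -m handwheel '{"fingers":[0.06,0.06,0.06,0.06,0.06,0.06,0.06,0.06,0.06,0.06,0.06,0.06,0.06,0.06,0.06,0.06,0.06,0.06],"dp":[[0,0,0],[-0.0267,-0.0169,0],[-0.0267,-0.0169,0],[-0.0267,-0.0169,0],[-0.0267,-0.0169,0],[-0.0267,-0.0169,0],[-0.0267,-0.0169,0],[-0.0267,-0.0169,0],[-0.0267,-0.0169,0],[-0.0267,-0.0169,0],[-0.0267,-0.0169,0],[-0.0267,-0.0169,0],[-0.0267,-0.0169,0],[-0.0267,-0.0169,0],[-0.0267,-0.0169,0],[-0.0267,-0.0169,0],[-0.0267,-0.0169,0],[0,0,0]],"roll":[-0.176,0,0,0,0,0,0,0,0,0,0,0,0,0,0,0,0,0]}' 40; python3 d.py 0.580 0.174 0.120
```

```text
t: 2.85
position: [0.5806, 0.1725, 0.2141]
eef_rot: [0.0, 0.11, 0.994, -0.0]
wrist_force: [-1.2, -0.1, -0.0]
grip_width: 0.0601
grasp_force: 0.0
d tool [0.0009 0.0014 0.0941] yaw y 77.3 t 2.85 pos [0.5806 0.1725 0.2141] F [-1.2 -0.1 -0. ] w 0.0601 g 0.0
```

```bash
python3 -m handwheel '{"fingers":[0.06,0.06,0.06,0.06,0.06,0.06,0.005,0.005,0.005,0.005,0.005,0.005],"dp":[[0,0,0.024],[0,0,0.024],[0,0,0.02],[0,0,0.016],[0,0,0.01],[0,0,0],[0,0,0],[0,0,0],[0,0,0],[0,0,0],[0,0,0],[0,0,0]],"roll":[0,0,0,0,0,0,0,0,0,0,0,0]}' 40; python3 - <<'E'
from h import *
for c in("top","scene"):cv2.imwrite(f"pics/{c}1.png",eyes.camera(c)[:,:,::-1])
a=cv2.imread("pics/top1.png")[190:350,180:340];b=cv2.imread("pics/scene1.png")[120:280,300:460]
cv2.imwrite("pics/c1.png",cv2.resize(np.hstack([a,b]),(800,400),interpolation=cv2.INTER_CUBIC))
E
```

```text
t: 4.35
position: [0.5795, 0.1741, 0.1203]
eef_rot: [-0.0, 0.109, 0.994, -0.0]
wrist_force: [-0.3, -0.7, 0.5]
grip_width: 0.0046
grasp_force: 0.0
```

View pics/c1.png

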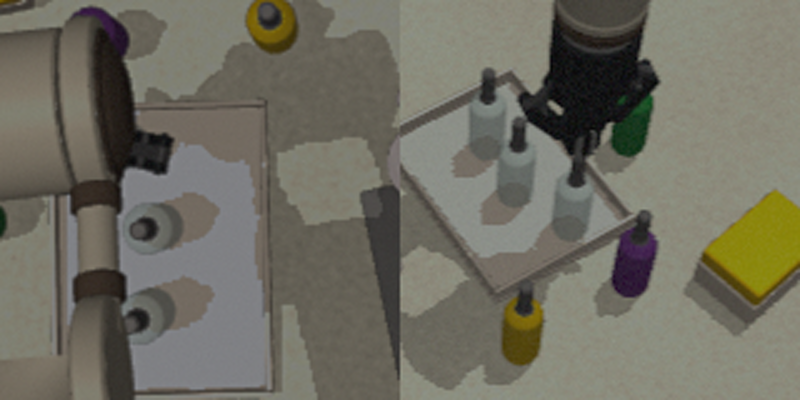

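The fingers closed beside the stem. In the scene crop the fingertips are at (583,148), while the stem is in front of them at (577,165). I'll check against the projections.

```bash
python3 - <<'E'
from h import *
for c in("top","scene"):
    print(c,'tip',proj(P(c),[.5795,.1741,.0983]),'stem top e',proj(P(c),[.580,.174,.131]),'origin',proj(P(c),[.580,.174,.005]),)
    nets_r=nets.recognise('vial_a',c) if 0 else None
    print([(round(d['p'],2),np.round(d['at'],3).tolist()) for d in nets.recognise('tray',c)])
print('tray corners top', [np.round(proj(P('top'),[x,y,.024])) for x in(.4,.6) for y in(.06,.2)])
E
python3 - <<'E'
import cv2,numpy as np
a=cv2.imread("pics/scene1.png")[140:230,320:440];b=cv2.imread("pics/top1.png")[220:310,190:310]
cv2.imwrite("pics/c2.png",cv2.resize(np.hstack([a,b]),(800,300),interpolation=cv2.INTER_CUBIC))
E
```

```text
top tip [222.07325636 247.24156287] stem top e [219.10082877 246.27858704] origin [229.80335975 248.70494875]
[(0.59, [0.491, 0.116, 0.009]), (0.37, [0.453, 0.144, 0.09])]
scene tip [370.07576874 189.27251794] stem top e [371.30775035 181.41836429] origin [367.1524906  210.41136883]
[(0.79, [0.511, 0.122, 0.006]), (0.36, [0.732, 0.296, 0.058])]
tray corners top [array([288., 341.]), array([216., 342.]), array([287., 237.]), array([215., 238.])]
```

View pics/c2.png

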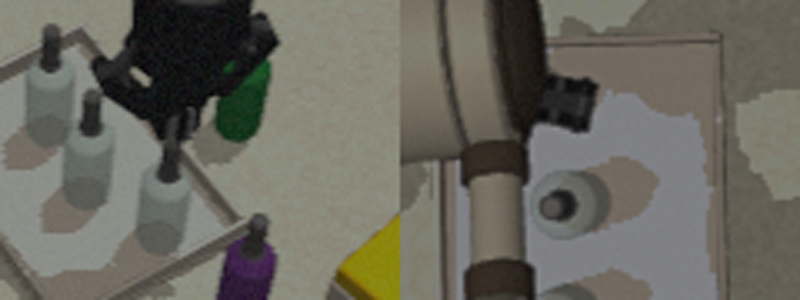

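```bash
python3 - <<'E'
import cv2,numpy as np
L=[cv2.resize(cv2.convertScaleAbs(cv2.imread(f"pics/scene{k}.png")[160:220,350:390],alpha=1.8),(400,600),interpolation=cv2.INTER_CUBIC) for k in(0,1)]
cv2.imwrite("pics/c3.png",np.hstack(L))
E
```

```text
(no output)
```

View pics/c3.png

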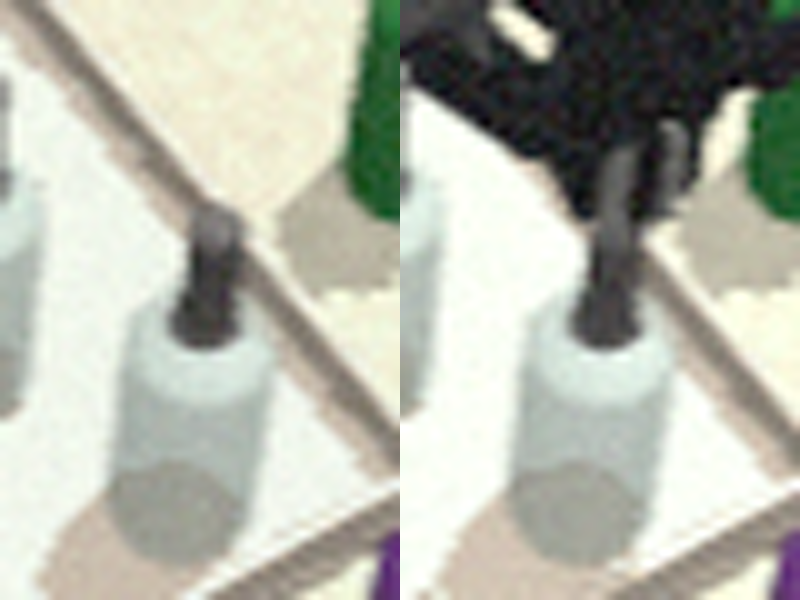

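```bash
python3 -m handwheel '{"fingers":[0.005,0.005,0.005,0.005],"dp":[[0,0,-0.03],[0,0,-0.03],[0,0,-0.03],[0,0,0]],"roll":[0,0,0,0]}' 40; python3 - <<'E'
from h import *
for c in("top","scene"):cv2.imwrite(f"pics/{c}2.png",eyes.camera(c)[:,:,::-1])
o=robot.get_obs();p=o['position'];a=[]
for c,x,y in(("scene",340,130),("top",195,215)):
    im=cv2.resize(cv2.convertScaleAbs(cv2.imread(f"pics/{c}2.png")[y:y+90,x:x+60],alpha=1.8),(400,600),interpolation=cv2.INTER_CUBIC)
    for dz in(-.022,.05,.1):
        u=proj(P(c),p+[0,0,dz]);print(c,dz,u);q=((u-[x,y]+.5)*6.667).astype(int);cv2.circle(im,tuple(map(int,q)),4,(0,0,255),1)
    a.append(im)
cv2.imwrite("pics/c4.png",np.hstack(a));print(p)
E
```

```text
t: 5.05
position: [0.5814, 0.1743, 0.2135]
eef_rot: [0.003, 0.109, 0.994, 0.001]
wrist_force: [-0.1, 0.6, -0.2]
grip_width: 0.0051
grasp_force: 0.0
scene -0.022 [373.26510605 166.34710767]
scene 0.05 [376.23015839 145.57794649]
scene 0.1 [378.49666874 129.70182916]
top -0.022 [213.33296722 245.4347374 ]
top 0.05 [204.98400901 243.57974598]
top 0.1 [198.33751118 242.10301127]
[0.57924515 0.17405892 0.20968481]
```

View pics/c4.png

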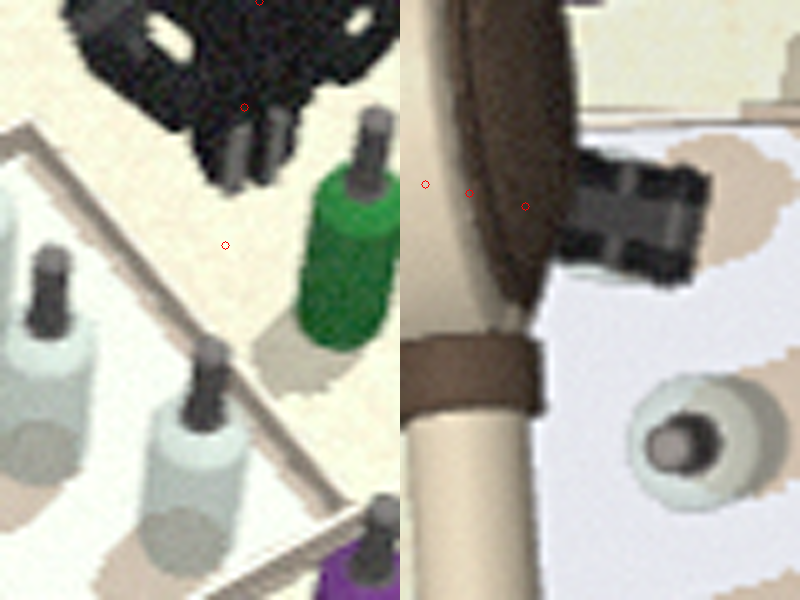

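The raised view shows the fingertips at scene crop (248,188), although projection puts them at (225,245). The tips are therefore about 26 mm higher than assumed and about 5 mm to +y. I'll go lower with the fingers wide, which clears the 38 mm body, and close with a light grip.

```bash
python3 -m handwheel '{"fingers":[0.062,0.062,0.062,0.062,0.062,0.062,0.062,0.062,0.062,0.01,0.01,0.01,0.01,0.01],"dp":[[0,-0.004,0],[0,0,0],[0,0,0.02],[0,0,0.02],[0,0,0.02],[0,0,0.02],[0,0,0.018],[0,0,0.01],[0,0,0],[0,0,0],[0,0,0],[0,0,0],[0,0,0],[0,0,0]],"roll":[0,0,0,0,0,0,0,0,0,0,0,0,0,0]}' 20; python3 d.py .58 .174 .12
```

```text
t: 6.9
position: [0.5792, 0.1703, 0.1031]
eef_rot: [0.001, 0.109, 0.994, 0.0]
wrist_force: [1.1, 0.6, 4.0]
grip_width: 0.0128
grasp_force: 19.7
d tool [ 0.      0.0038 -0.0169] yaw y 77.5 t 6.9 pos [0.5792 0.1703 0.1031] F [1.1 0.6 4. ] w 0.0128 g 19.7
```

Gripped: the width reads 12.8 mm on the stem. Now I lift and carry it above slot A, then look.

```bash
python3 -m handwheel '{"fingers":[0.01,0.01,0.01,0.01,0.01,0.01,0.01,0.01,0.01,0.01],"dp":[[0,0,0],[0,0,0],[0,0,-0.01],[0,0,-0.02],[0,0,-0.03],[0,0,-0.035],[0,0,-0.035],[0,0,-0.035],[0,0,-0.02],[0,0,0]],"roll":[0,0,0,0,0,0,0,0,0,0]}' 60; python3 d.py .5353 -.1687 .285
```

```text
t: 8.15
position: [0.5796, 0.1702, 0.2904]
eef_rot: [0.002, 0.109, 0.994, 0.0]
wrist_force: [0.3, 0.3, -1.9]
grip_width: 0.0112
grasp_force: 49.5
d tool [-0.0303 -0.3405  0.005 ] yaw y 77.5 t 8.15 pos [0.5796 0.1702 0.2904] F [ 0.3  0.3 -1.9] w 0.0112 g 49.5
```

```bash
python3 -m handwheel '{"fingers":[0.01,0.01,0.01,0.01,0.01,0.01,0.01,0.01,0.01,0.01,0.01,0.01,0.01,0.01,0.01,0.01],"dp":[[-0.001,-0.014,0],[-0.0025,-0.0284,0],[-0.0025,-0.0284,0],[-0.0025,-0.0284,0],[-0.0025,-0.0284,0],[-0.0025,-0.0284,0],[-0.0025,-0.0284,0],[-0.0025,-0.0284,0],[-0.0025,-0.0284,0],[-0.0025,-0.0284,0],[-0.0025,-0.0284,0],[-0.0025,-0.0284,0],[-0.001,-0.014,0],[0,0,0],[0,0,0],[0,0,0]],"roll":[0,0,0,0,0,0,0,0,0,0,0,0,0,0,0,0]}' 60; python3 d.py .5353 -.1687 .285; python3 - <<'E'
from h import *
for c in("top","scene"):cv2.imwrite(f"pics/{c}3.png",eyes.camera(c)[:,:,::-1])
p=robot.get_obs()['position'];a=[]
for c,x,y in(("scene",180,140),("top",345,215)):
    im=cv2.resize(cv2.convertScaleAbs(cv2.imread(f"pics/{c}3.png")[y:y+120,x:x+80],alpha=1.8),(400,600),interpolation=cv2.INTER_CUBIC)
    for X in([.5353,-.1687,.285-.097],[.5353,-.1687,.285-.097+.107],[.5353,-.1687,.06],[.495,-.159,.065]):
        u=proj(P(c),np.array(X));print(c,u);q=((u-[x,y]+.5)*5).astype(int);cv2.circle(im,tuple(map(int,q)),4,(0,0,255),1)
    a.append(im)
cv2.imwrite("pics/c5.png",np.hstack(a))
E
```

```text
t: 10.15
position: [0.5337, -0.1676, 0.2873]
eef_rot: [-0.0, 0.109, 0.994, 0.0]
wrist_force: [0.3, -0.7, -0.6]
grip_width: 0.0117
grasp_force: 49.5
d tool [-0.0018 -0.0007  0.0023] yaw y 77.5 t 10.15 pos [ 0.5337 -0.1676  0.2873] F [ 0.3 -0.7 -0.6] w 0.0117 g 49.5
scene [227.84630107 220.0297896 ]
scene [219.14129764 191.16099951]
scene [236.49180759 248.70126745]
scene [232.15269958 233.03530363]
top [421.39289173 268.68113574]
top [434.78096419 268.74240797]
top [408.86524815 268.62380138]
top [404.62080894 290.4536407 ]
```

View pics/c5.png

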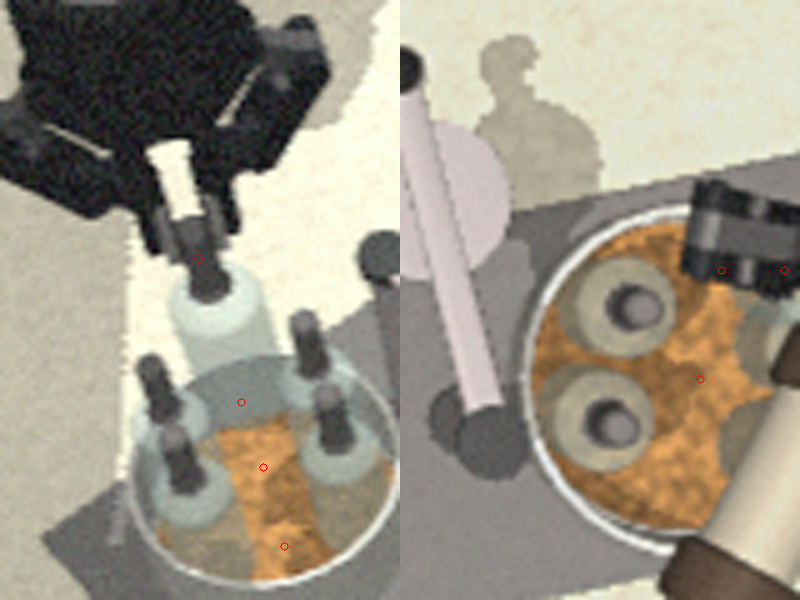

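The view shows the held vial's stem at scene crop (205,255), close to its projection at (198,258), with the body reaching down to the far rim. The foot isn't clear. I'll compare numerically with the first picture, without spending another view.

```bash
python3 - <<'E'
import cv2,numpy as np
a=cv2.imread("pics/scene0.png").astype(int);b=cv2.imread("pics/scene3.png").astype(int)
g=lambda m:cv2.GaussianBlur(m.astype(np.uint8),(3,3),0).astype(int).mean(2).astype(int)
print('cols',list(range(208,246,2)))
for y in range(190,236,2):print(y,' '.join(f"{v:4d}" for v in g(b)[y,208:246:2]),'|',' '.join(f"{v:3d}" for v in g(a)[y,208:246:2]))
E
```

```text
cols [208, 210, 212, 214, 216, 218, 220, 222, 224, 226, 228, 230, 232, 234, 236, 238, 240, 242, 244]
190  113   48   61   57   36   38   36   42   91  127  135  132  133  133  134  135  134  135  136 | 127 126 126 125 128 127 127 127 129 129 127 126 127 126 128 128 126 128 130
192  133  126  123   83   64   39   38   41   92  129  132  132  134  136  136  135  134  134  135 | 128 127 126 126 127 127 127 128 130 128 127 126 128 129 129 129 127 128 128
194  134  133  132  131  118   52   38   37   53  108  125  128  135  136  132  134  134  136  136 | 128 129 127 127 127 130 129 129 128 127 129 128 129 127 124 127 127 128 130
196  135  134  133  128  114   55   36   38   38   87  125  122  126  133  132  134  136  137  136 | 128 127 127 126 129 129 128 127 128 126 128 128 127 125 126 128 128 130 130
198  134  133  132  122  114   61   40   43   56  104  127  123  122  132  134  135  136  135  136 | 127 125 127 127 128 128 128 127 127 128 128 128 128 127 128 128 129 128 129
200  135  135  132  118  119  105   81   81  106  128  127  121  115  132  134  134  132  135  134 | 128 128 128 1
[... 2371 characters left out ...]
3   90   69   68   58   67   78   78   78   78   77   82   81   84   83   78   80   87   53 |  88  85  65  65  57  62  76  74  73  75  75  77  77  79  79  74  75  80  51
230   75   78   61   46   40   47   75   77   74   75   75   84   86   84   82   73   78   89   79 |  72  76  58  43  37  47  72  72  71  72  71  78  80  79  78  68  74  86  74
232   68   71   65   41   40   43   78   88   80   80   81   83   91   89   73   62   75   90   92 |  64  69  60  41  38  41  76  84  77  77  76  79  87  85  69  58  71  85  88
234   64   72   80   51   38   39   58   90   92   87   84   86   90   74   64   65   70   83   90 |  60  67  74  47  37  36  55  87  87  84  81  82  85  69  60  58  66  79  85
```

The tinted region ends at about (228,225), which matches the predicted foot, so the vial is where the kinematics says. I'll lower it in stages and watch the force.

```bash
python3 -m handwheel '{"fingers":[0.01,0.01,0.01,0.01,0.01,0.01,0.01,0.01],"dp":[[0,0,0.015],[0,0,0.02],[0,0,0.02],[0,0,0.02],[0,0,0.015],[0,0,0.01],[0,0,0],[0,0,0]],"roll":[0,0,0,0,0,0,0,0]}' 60; python3 -m handwheel '{"fingers":[0.01,0.01,0.01,0.01,0.01],"dp":[[0,0,0.01],[0,0,0.01],[0,0,0.01],[0,0,0.01],[0,0,0]],"roll":[0,0,0,0,0]}' 60
```

```text
t: 11.25
position: [0.534, -0.1688, 0.1881]
eef_rot: [0.001, 0.109, 0.994, -0.0]
wrist_force: [-1.3, 0.9, -0.4]
grip_width: 0.011
grasp_force: 49.5
t: 11.88
position: [0.5327, -0.1681, 0.1459]
eef_rot: [-0.001, 0.109, 0.994, 0.001]
wrist_force: [0.4, 0.1, -1.9]
grip_width: 0.0108
grasp_force: 49.5
```

```bash
python3 -m handwheel '{"fingers":[0.01,0.01,0.01,0.01,0.01,0.01],"dp":[[0,0,0.01],[0,0,0.008],[0,0,0.006],[0,0,0.003],[0,0,0],[0,0,0]],"roll":[0,0,0,0,0,0]}' 60;for i in 1; do python3 -m handwheel '{"fingers":[0.01,0.01,0.01],"dp":[[0,0,0.002],[0,0,0],[0,0,0]],"roll":[0,0,0]}' 60;done; python3 -m handwheel '{"fingers":[0.01,0.01,0.01],"dp":[[0,0,0.002],[0,0,0],[0,0,0]],"roll":[0,0,0]}' 60
```

```text
t: 12.62
position: [0.5338, -0.1686, 0.1206]
eef_rot: [0.0, 0.109, 0.994, -0.0]
wrist_force: [-0.2, -0.3, -0.9]
grip_width: 0.0108
grasp_force: 49.5
t: 13.0
position: [0.5336, -0.1685, 0.1183]
eef_rot: [0.0, 0.109, 0.994, -0.0]
wrist_force: [0.6, 0.2, -2.2]
grip_width: 0.011
grasp_force: 49.5
t: 13.38
position: [0.5335, -0.1685, 0.1163]
eef_rot: [-0.0, 0.109, 0.994, 0.0]
wrist_force: [-0.1, 0.4, -1.3]
grip_width: 0.0116
grasp_force: 49.5
```

```bash
python3 -m handwheel '{"fingers":[0.01,0.01,0.01],"dp":[[0,0,0.002],[0,0,0],[0,0,0]],"roll":[0,0,0]}' 60|grep -E "pos|wrist"; python3 -m handwheel '{"fingers":[0.01,0.01,0.01],"dp":[[0,0,0.0015],[0,0,0],[0,0,0]],"roll":[0,0,0]}' 60|grep -E "pos|wrist"; python3 -m handwheel '{"fingers":[0.01,0.01,0.01],"dp":[[0,0,0.001],[0,0,0],[0,0,0]],"roll":[0,0,0]}' 60
```

```text
position: [0.534, -0.1688, 0.1151]
wrist_force: [-1.7, 0.2, 4.8]
position: [0.5343, -0.169, 0.115]
wrist_force: [-4.9, 1.7, 12.2]
t: 14.5
position: [0.5347, -0.1692, 0.115]
eef_rot: [0.001, 0.109, 0.994, -0.001]
wrist_force: [-5.2, 2.6, 17.3]
grip_width: 0.011
grasp_force: 51.5
```

It seats at TCP z 0.115, as predicted. I relieve the press, open, rise, then go to the second vial at (0.518,0.146).

```bash
python3 -m handwheel '{"fingers":[0.01,0.01,0.03,0.03,0.03,0.03,0.03,0.03,0.03,0.03,0.03,0.03],"dp":[[0,0,-0.0025],[0,0,0],[0,0,0],[0,0,0],[0,0,-0.005],[0,0,-0.015],[0,0,-0.02],[0,0,-0.02],[0,0,-0.02],[0,0,-0.02],[0,0,-0.01],[0,0,0]],"roll":[0,0,0,0,0,0,0,0,0,0,0,0]}' 40; python3 d.py 0.518 0.146 0.22
```

```text
t: 16.0
position: [0.534, -0.1688, 0.2255]
eef_rot: [0.001, 0.109, 0.994, -0.0]
wrist_force: [0.3, 0.1, -0.0]
grip_width: 0.0305
grasp_force: 0.0
d tool [0.084  0.3038 0.0051] yaw y 77.5 t 16.0 pos [ 0.534  -0.1688  0.2255] F [ 0.3  0.1 -0. ] w 0.0305 g 0.0
```

```bash
python3 -m handwheel '{"fingers":[0.03,0.03,0.03,0.03,0.03,0.03,0.03,0.03,0.062,0.062,0.062,0.062,0.062,0.062],"dp":[[0.0035,0.0127,0],[0.007,0.0253,0],[0.007,0.0253,0],[0.007,0.0253,0],[0.007,0.0253,0],[0.007,0.0253,0],[0.007,0.0253,0],[0.007,0.0253,0],[0.007,0.0253,0],[0.007,0.0253,0],[0.007,0.0253,0],[0.007,0.0253,0],[0.0035,0.0127,0],[0,0,0]],"roll":[0,0,0,0,0,0,0,0,0,0,0,0,0,0]}' 40; python3 d.py 0.518 0.146 0.102
```

```text
t: 17.75
position: [0.5169, 0.1468, 0.2237]
eef_rot: [-0.001, 0.108, 0.994, -0.0]
wrist_force: [0.1, -0.0, -0.3]
grip_width: 0.0619
grasp_force: 0.0
d tool [-0.0014 -0.0005  0.1217] yaw y 77.6 t 17.75 pos [0.5169 0.1468 0.2237] F [ 0.1 -0.  -0.3] w 0.0619 g 0.0
```

```bash
python3 - <<'E'
from h import *
c='scene';cv2.imwrite("pics/scene4.png",eyes.camera(c)[:,:,::-1])
b=cv2.imread("pics/scene4.png")
# check placed vial: stem predicted at (.534,-.169) seated
for n,X in(('placed stem mid',[.534,-.1688,.1245]),('v0',[.5232,-.1289,.1245]),('v2',[.5057,-.1962,.1245])):
    u=proj(P(c),np.array(X));print(n,u,cen(b,u,6))
E
```

```text
placed stem mid [232.04309206 234.53811214] [233.90795632 236.6224649 ]
v0 [245.72720538 222.99567186] [246.30542636 224.94883721]
v2 [215.41933604 230.74822403] [216.14132104 232.85714286]
```

The placed vial's stem is where it should be, at (233.9,236.6), with the same 2 px bias as its neighbours. Now the second vial.

```bash
python3 -m handwheel '{"fingers":[0.062,0.062,0.062,0.062,0.062,0.062,0.062,0.062,0.01,0.01,0.01,0.01,0.01,0.01],"dp":[[-0.001,0,0.015],[0,0,0.022],[0,0,0.022],[0,0,0.022],[0,0,0.02],[0,0,0.014],[0,0,0.0065],[0,0,0],[0,0,0],[0,0,0],[0,0,0],[0,0,0],[0,0,0],[0,0,0]],"roll":[0,0,0,0,0,0,0,0,0,0,0,0,0,0]}' 20; python3 d.py 0.4544 -0.1504 0.285
```

```text
t: 19.55
position: [0.5189, 0.1461, 0.1034]
eef_rot: [0.001, 0.109, 0.994, 0.0]
wrist_force: [0.0, 1.3, 4.3]
grip_width: 0.0122
grasp_force: 19.8
d tool [-0.0015 -0.3033 -0.1817] yaw y 77.5 t 19.55 pos [0.5189 0.1461 0.1034] F [0.  1.3 4.3] w 0.0122 g 19.8
```

```bash
python3 -m handwheel '{"fingers":[0.01,0.01,0.01,0.01,0.01,0.01,0.01,0.01,0.01,0.01],"dp":[[0,0,0],[0,0,0],[0,0,-0.01],[0,0,-0.02],[0,0,-0.03],[0,0,-0.035],[0,0,-0.035],[0,0,-0.033],[0,0,-0.02],[0,0,0]],"roll":[0,0,0,0,0,0,0,0,0,0]}' 60|grep -E "pos|width"
python3 -m handwheel '{"fingers":[0.01,0.01,0.01,0.01,0.01,0.01,0.01,0.01,0.01,0.01,0.01,0.01,0.01,0.01,0.01],"dp":[[-0.0002,-0.0127,0],[-0.0002,-0.0253,0],[-0.0002,-0.0253,0],[-0.0002,-0.0253,0],[-0.0002,-0.0253,0],[-0.0002,-0.0253,0],[-0.0002,-0.0253,0],[-0.0002,-0.0253,0],[-0.0002,-0.0253,0],[-0.0002,-0.0253,0],[-0.0002,-0.0253,0],[-0.0002,-0.0253,0],[0,-0.0127,0],[0,0,0],[0,0,0]],"roll":[0,0,0,0,0,0,0,0,0,0,0,0,0,0,0]}' 60; python3 d.py .4554 -.1506 .285
python3 - <<'E'
from h import *
c='scene';cv2.imwrite("pics/scene5.png",eyes.camera(c)[:,:,::-1]);b=cv2.imread("pics/scene5.png")
for n,X in(('held stem low',[.4554,-.1506,.285-.097+.095]),('placed',[.534,-.1688,.1245]),('v1',[.4814,-.1192,.1245]),('v3',[.4665,-.1895,.1245])):
    u=proj(P(c),np.array(X));print(n,u,cen(b,u,6))
E
```

```text
position: [0.519, 0.1459, 0.2872]
grip_width: 0.0111
t: 22.68
position: [0.4548, -0.1504, 0.2854]
eef_rot: [-0.0, 0.109, 0.994, 0.0]
wrist_force: [-0.3, 0.0, -1.7]
grip_width: 0.0109
grasp_force: 48.4
d tool [-0.0007 -0.0001  0.0004] yaw y 77.5 t 22.675 pos [ 0.4548 -0.1504  0.2854] F [-0.3  0.  -1.7] w 0.0109 g 48.4
held stem low [211.00022935 163.12371888] [210.82175227 161.65558912]
placed [232.04309206 234.53811214] [233.86023055 236.50144092]
v1 [241.113686   207.83977165] [241.62520458 209.90834697]
v3 [210.59397973 216.74930222] [211.69512195 218.57164634]
```

```bash
python3 -m handwheel '{"fingers":[0.01,0.01,0.01,0.01,0.01,0.01,0.01,0.01],"dp":[[0,0,0.015],[0,0,0.02],[0,0,0.02],[0,0,0.02],[0,0,0.015],[0,0,0.01],[0,0,0],[0,0,0]],"roll":[0,0,0,0,0,0,0,0]}' 60|grep -E "pos|wrist"; python3 -m handwheel '{"fingers":[0.01,0.01,0.01,0.01,0.01],"dp":[[0,0,0.01],[0,0,0.01],[0,0,0.01],[0,0,0.01],[0,0,0]],"roll":[0,0,0,0,0]}' 60
```

```text
position: [0.4553, -0.1513, 0.1865]
wrist_force: [1.3, 0.4, -1.3]
t: 24.35
position: [0.4541, -0.1506, 0.1446]
eef_rot: [-0.001, 0.109, 0.994, 0.001]
wrist_force: [0.8, -0.6, -1.4]
grip_width: 0.011
grasp_force: 48.4
```

```bash
python3 -m handwheel '{"fingers":[0.01,0.01,0.01,0.01,0.01,0.01],"dp":[[0,0,0.01],[0,0,0.008],[0,0,0.006],[0,0,0.002],[0,0,0],[0,0,0]],"roll":[0,0,0,0,0,0]}' 60
```

```text
t: 25.1
position: [0.4551, -0.1512, 0.1201]
eef_rot: [0.0, 0.109, 0.994, -0.0]
wrist_force: [0.1, -0.6, -1.4]
grip_width: 0.0112
grasp_force: 48.4
```

```bash
python3 -m handwheel '{"fingers":[0.01,0.01,0.01,0.01],"dp":[[0,0,0.002],[0,0,0.0015],[0,0,0],[0,0,0]],"roll":[0,0,0,0]}' 60|grep -E "pos|wrist"; python3 -m handwheel '{"fingers":[0.01,0.01,0.01],"dp":[[0,0,0.0015],[0,0,0],[0,0,0]],"roll":[0,0,0]}' 60|grep -E "pos|wrist";python3 -m handwheel '{"fingers":[0.01,0.01,0.01],"dp":[[0,0,0.0015],[0,0,0],[0,0,0]],"roll":[0,0,0]}' 60|grep -E "pos|wrist"
```

```text
position: [0.4549, -0.151, 0.1163]
wrist_force: [0.2, -0.3, -1.4]
position: [0.4554, -0.1513, 0.1155]
wrist_force: [-1.0, 0.4, 3.3]
position: [0.4564, -0.1519, 0.1154]
wrist_force: [0.5, 1.5, 11.3]
```

Seated at 0.1154. Release, rise and move to the third vial at (0.453,0.152).

```bash
python3 -m handwheel '{"fingers":[0.01,0.01,0.03,0.03,0.03,0.03,0.03,0.03,0.03,0.03,0.03,0.03],"dp":[[0,0,-0.0015],[0,0,0],[0,0,0],[0,0,0],[0,0,-0.005],[0,0,-0.015],[0,0,-0.02],[0,0,-0.02],[0,0,-0.02],[0,0,-0.02],[0,0,-0.01],[0,0,0]],"roll":[0,0,0,0,0,0,0,0,0,0,0,0]}' 40|grep -E "t:|pos|wrist|width"; python3 d.py 0.4535 0.151 0.22
```

```text
t: 27.85
position: [0.4553, -0.1513, 0.2259]
eef_rot: [0.001, 0.109, 0.994, -0.0]
wrist_force: [0.5, 0.4, -0.4]
grip_width: 0.0303
d tool [0.0674 0.2947 0.0055] yaw y 77.5 t 27.85 pos [ 0.4553 -0.1513  0.2259] F [ 0.5  0.4 -0.4] w 0.0303 g 0.0
```

```bash
python3 -m handwheel '{"fingers":[0.03,0.03,0.03,0.03,0.03,0.03,0.03,0.03,0.062,0.062,0.062,0.062,0.062,0.062],"dp":[[0.0028,0.0123,0],[0.0056,0.0246,0],[0.0056,0.0246,0],[0.0056,0.0246,0],[0.0056,0.0246,0],[0.0056,0.0246,0],[0.0056,0.0246,0],[0.0056,0.0246,0],[0.0056,0.0246,0],[0.0056,0.0246,0],[0.0056,0.0246,0],[0.0056,0.0246,0],[0.0028,0.0123,0],[0,0,0]],"roll":[0,0,0,0,0,0,0,0,0,0,0,0,0,0]}' 40 >/dev/null; python3 d.py 0.4535 0.151 0.102; python3 - <<'E'
from h import *
c='scene';cv2.imwrite("pics/scene6.png",eyes.camera(c)[:,:,::-1]);b=cv2.imread("pics/scene6.png")
for n,X in(('A',[.534,-.1688,.1245]),('B',[.4553,-.1513,.1245]),('v0',[.5232,-.1289,.1245]),('v1',[.4814,-.1192,.1245]),('v2',[.5057,-.1962,.1245]),('v3',[.4665,-.1895,.1245])):
    u=proj(P(c),np.array(X));k=cen(b,u,6);k=cen(b,k,5);print(n,k-u,onz(c,k,.119))
E
```

```text
d tool [-0.0011 -0.001   0.1222] yaw y 77.6 t 29.6 pos [0.4527 0.1523 0.2242] F [-0.1 -0.1 -0.3] w 0.0621 g 0.0
A [1.94640006 2.09236072] [ 0.53785    -0.16679352]
B [0.9686908  1.63753851] [ 0.45683132 -0.1505718 ]
v0 [0.62664077 2.13999247] [ 0.52565215 -0.12936194]
v1 [0.60658201 2.39305917] [ 0.48441824 -0.12001239]
v2 [0.89679299 2.45048565] [ 0.50909962 -0.19669457]
v3 [1.09420708 2.36333514] [ 0.46992631 -0.18950734]
```

Six vials are standing, unshifted. Now the third grasp.

```bash
python3 -m handwheel '{"fingers":[0.062,0.062,0.062,0.062,0.062,0.062,0.062,0.062,0.01,0.01,0.01,0.01,0.01,0.01],"dp":[[-0.001,-0.001,0.015],[0,0,0.022],[0,0,0.022],[0,0,0.022],[0,0,0.02],[0,0,0.014],[0,0,0.007],[0,0,0],[0,0,0],[0,0,0],[0,0,0],[0,0,0],[0,0,0],[0,0,0]],"roll":[0,0,0,0,0,0,0,0,0,0,0,0,0,0]}' 20|grep -E "pos|wrist|width|grasp"; python3 -m handwheel '{"fingers":[0.01,0.01,0.01,0.01,0.01,0.01,0.01,0.01,0.01,0.01],"dp":[[0,0,0],[0,0,0],[0,0,-0.01],[0,0,-0.02],[0,0,-0.03],[0,0,-0.035],[0,0,-0.035],[0,0,-0.033],[0,0,-0.02],[0,0,0]],"roll":[0,0,0,0,0,0,0,0,0,0]}' 60|grep -E "pos|width"; python3 d.py .4947 -.16 .285
```

```text
position: [0.4546, 0.1506, 0.1033]
wrist_force: [-0.8, 1.2, 4.3]
grip_width: 0.0125
grasp_force: 19.7
position: [0.4547, 0.1505, 0.2872]
grip_width: 0.011
d tool [-0.1065 -0.2944  0.0023] yaw y 77.5 t 32.65 pos [0.4547 0.1505 0.2872] F [ 0.5 -0.  -1.8] w 0.011 g 48.4
```

```bash
python3 -m handwheel '{"fingers":[0.01,0.01,0.01,0.01,0.01,0.01,0.01,0.01,0.01,0.01,0.01,0.01,0.01,0.01,0.01],"dp":[[-0.0045,-0.0123,0],[-0.0089,-0.0245,0],[-0.0089,-0.0245,0],[-0.0089,-0.0245,0],[-0.0089,-0.0245,0],[-0.0089,-0.0245,0],[-0.0089,-0.0245,0],[-0.0089,-0.0245,0],[-0.0089,-0.0245,0],[-0.0089,-0.0245,0],[-0.0089,-0.0245,0],[-0.0089,-0.0245,0],[-0.0045,-0.0123,0],[0,0,0],[0,0,0]],"roll":[0,0,0,0,0,0,0,0,0,0,0,0,0,0,0]}' 60 >/dev/null; python3 d.py .4947 -.16 .285
python3 - <<'E'
from h import *
c='scene';cv2.imwrite("pics/scene7.png",eyes.camera(c)[:,:,::-1]);b=cv2.imread("pics/scene7.png")
u=proj(P(c),np.array([.4947,-.16,.286-.097+.095]));print(u,cen(b,u,6))
E
```

```text
d tool [-0.0005 -0.0009  0.0005] yaw y 77.5 t 34.525 pos [ 0.4944 -0.159   0.2855] F [ 0.4  0.1 -0.2] w 0.0112 g 48.5
[215.12277261 178.14842457] [215.17374517 176.08108108]
```

```bash
python3 -m handwheel '{"fingers":[0.01,0.01,0.01,0.01,0.01,0.01,0.01,0.01],"dp":[[0,-0.001,0.015],[0,0,0.02],[0,0,0.02],[0,0,0.015],[0,0,0.01],[0,0,0.01],[0,0,0.005],[0,0,0]],"roll":[0,0,0,0,0,0,0,0]}' 60|grep -E "pos|wrist"; python3 -m handwheel '{"fingers":[0.01,0.01,0.01,0.01,0.01],"dp":[[0,0,0.01],[0,0,0.01],[0,0,0.01],[0,0,0.01],[0,0,0]],"roll":[0,0,0,0,0]}' 60|grep -E "pos|wrist|width"
```

```text
position: [0.4943, -0.1607, 0.1907]
wrist_force: [0.5, 0.7, -0.8]
position: [0.4937, -0.1603, 0.1495]
wrist_force: [0.6, -0.6, -1.6]
grip_width: 0.0113
```

```bash
python3 -m handwheel '{"fingers":[0.01,0.01,0.01,0.01,0.01,0.01],"dp":[[0,0,0.01],[0,0,0.008],[0,0,0.006],[0,0,0.0035],[0,0,0],[0,0,0]],"roll":[0,0,0,0,0,0]}' 60|grep -E "pos|wrist|width"
```

```text
position: [0.4946, -0.1609, 0.1236]
wrist_force: [0.2, 0.4, -2.4]
grip_width: 0.0112
```

```bash
python3 -m handwheel '{"fingers":[0.01,0.01,0.01,0.01],"dp":[[0,0,0.002],[0,0,0.001],[0,0,0],[0,0,0]],"roll":[0,0,0,0]}' 60|grep -E "pos|wrist"; python3 -m handwheel '{"fingers":[0.01,0.01,0.01],"dp":[[0,0,0.0015],[0,0,0],[0,0,0]],"roll":[0,0,0]}' 60
```

```text
position: [0.4944, -0.1608, 0.1203]
wrist_force: [0.6, 0.4, -1.4]
t: 37.83
position: [0.4944, -0.1607, 0.1188]
eef_rot: [-0.0, 0.109, 0.994, 0.0]
wrist_force: [-0.4, -0.3, -0.6]
grip_width: 0.0107
grasp_force: 48.5
```

```bash
python3 -m handwheel '{"fingers":[0.01,0.01,0.01,0.01],"dp":[[0,0,0.002],[0,0,0.001],[0,0,0],[0,0,0]],"roll":[0,0,0,0]}' 60|grep -E "pos|wrist"; python3 -m handwheel '{"fingers":[0.01,0.01,0.01],"dp":[[0,0,0.001],[0,0,0],[0,0,0]],"roll":[0,0,0]}' 60|grep -E "pos|wrist"; python3 -m handwheel '{"fingers":[0.01,0.01,0.01],"dp":[[0,0,0.001],[0,0,0],[0,0,0]],"roll":[0,0,0]}' 60|grep -E "pos|wrist"
```

```text
position: [0.4944, -0.1607, 0.1158]
wrist_force: [0.5, -0.0, -2.3]
position: [0.4949, -0.161, 0.1154]
wrist_force: [-0.3, 0.5, 4.2]
position: [0.4956, -0.1613, 0.1154]
wrist_force: [-0.0, 0.4, 9.0]
```

The seventh vial is seated. Release, rise and go above the keeper knob at (0.604,-0.045).

```bash
python3 -m handwheel '{"fingers":[0.01,0.01,0.03,0.03,0.03,0.03,0.03,0.03,0.03,0.03,0.03,0.03],"dp":[[0,0,-0.001],[0,0,0],[0,0,0],[0,0,0],[0,0,-0.005],[0,0,-0.015],[0,0,-0.02],[0,0,-0.02],[0,0,-0.02],[0,0,-0.02],[0,0,-0.01],[0,0,0]],"roll":[0,0,0,0,0,0,0,0,0,0,0,0]}' 40|grep -E "t:|pos|wrist|width"; python3 d.py 0.604 -0.045 0.225; python3 - <<'E'
from h import *
print(robot.get_obs()['q'])
E
```

```text
t: 40.58
position: [0.4949, -0.161, 0.2259]
eef_rot: [0.001, 0.109, 0.994, -0.0]
wrist_force: [-0.1, -0.3, -0.5]
grip_width: 0.0298
d tool [-0.0813  0.137   0.001 ] yaw y 77.5 t 40.575 pos [ 0.4949 -0.161   0.2259] F [-0.1 -0.3 -0.5] w 0.0298 g 0.0
[-5.47074873e-01  6.15520874e-03  1.73577764e+00  1.32654871e-05
  1.39758966e+00 -1.89904251e+00]
```

```bash
python3 -m handwheel '{"fingers":[0.05,0.05,0.05,0.05,0.05,0.05,0.05,0.05,0.05],"dp":[[-0.0116,0.0196,0],[-0.0116,0.0196,0],[-0.0116,0.0196,0],[-0.0116,0.0196,0],[-0.0116,0.0196,0],[-0.0116,0.0196,0],[-0.0116,0.0196,0],[0,0,0],[0,0,0]],"roll":[0,0,0,0,0,0,0,0,0]}' 40|grep -E "pos|width"; python3 -m handwheel '{"fingers":[0.05,0.05,0.05,0.05],"dp":[[0,0,0.02],[0,0,0.015],[0,0,0],[0,0,0]],"roll":[0,0,0,0]}'; python3 - <<'E'
from h import *
for c in("top","scene"):cv2.imwrite(f"pics/{c}8.png",eyes.camera(c)[:,:,::-1])
a=[]
for c,x,y in(("scene",195,150),("top",330,190)):
    im=cv2.resize(cv2.convertScaleAbs(cv2.imread(f"pics/{c}8.png")[y:y+120,x:x+120],alpha=1.8),(400,400),interpolation=cv2.INTER_CUBIC)
    for X in([.604,-.045,.175],[.604,-.045,.157]):
        u=proj(P(c),np.array(X));print(c,u);q=((u-[x,y]+.5)*3.333).astype(int);cv2.circle(im,tuple(map(int,q)),3,(0,0,255),1)
    a.append(im)
cv2.imwrite("pics/c6.png",np.hstack(a))
E
```

```text
position: [0.6027, -0.0448, 0.224]
grip_width: 0.0497
t: 42.2
position: [0.6034, -0.0446, 0.1898]
eef_rot: [0.0, 0.109, 0.994, -0.0]
wrist_force: [0.4, -0.0, -0.3]
grip_width: 0.05
grasp_force: 0.0
scene [294.80529824 220.74493567]
scene [295.17590099 225.06568709]
top [345.06501131 228.8438229 ]
top [344.53074062 229.56191661]
```

View pics/c6.png

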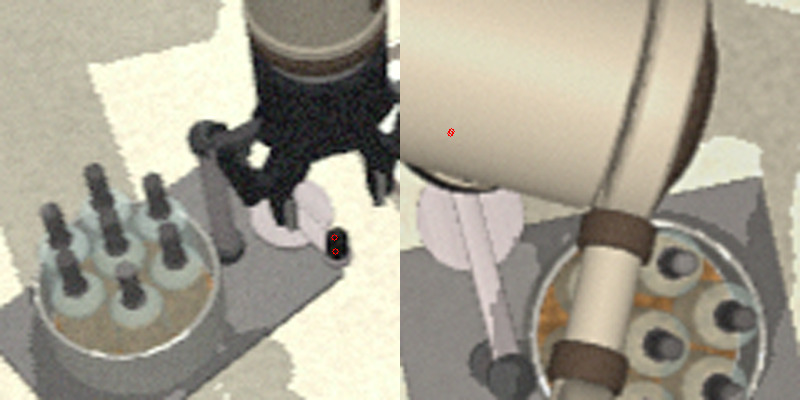

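The seven vials stand in the canister, one in the middle and six around it. The fingertips at scene crop (290,215) and (378,195) straddle the knob at (336,240), about 38 mm above its top. Next I lower and grip the knob lightly.

```bash
python3 -m handwheel '{"fingers":[0.05,0.05,0.05,0.01,0.01,0.01,0.01,0.01],"dp":[[0,0,0.015],[0,0,0.012],[0,0,0.006],[0,0,0],[0,0,0],[0,0,0],[0,0,0],[0,0,0]],"roll":[0,0,0,0,0,0,0,0]}' 20
```

```text
t: 43.3
position: [0.6044, -0.0447, 0.1582]
eef_rot: [0.001, 0.109, 0.994, -0.0]
wrist_force: [0.2, -0.2, 4.8]
grip_width: 0.0101
grasp_force: 2.8
```

```bash
python3 -m handwheel '{"fingers":[0.01,0.05,0.05,0.05,0.05,0.01,0.01,0.01,0.01,0.01],"dp":[[0,0,-0.008],[0,0,0],[0,0,0],[0,0,0.008],[0,0,0.007],[0,0,0],[0,0,0],[0,0,0],[0,0,0],[0,0,0]],"roll":[0,0,0,0,0,0,0,0,0,0]}' 20
```

```text
t: 44.55
position: [0.6033, -0.0445, 0.1498]
eef_rot: [-0.0, 0.109, 0.994, -0.0]
wrist_force: [-0.8, -0.1, -2.1]
grip_width: 0.0148
grasp_force: 19.5
```

The knob is gripped at width 14.8 mm. Now to work out the arc steps.

```bash
python3 - <<'E'
import numpy as np
p=np.array([.478,-.0753]);th=np.radians(np.linspace(13.6,-79.4,19));K=p+.13*np.c_[np.cos(th),np.sin(th)]
d=np.diff(K,axis=0);e=np.radians([167.5,77.5]);E=np.c_[np.cos(e),np.sin(e)]
print(K[0],K[9],K[-1]);print(np.round(d@E.T*1e3,1).tolist())
E
```

```text
[ 0.60435493 -0.04473153] [ 0.58715058 -0.14591268] [ 0.50191368 -0.2030816 ]
[[-4.7, -10.7], [-3.7, -11.1], [-2.7, -11.4], [-1.6, -11.6], [-0.6, -11.7], [0.5, -11.7], [1.5, -11.6], [2.6, -11.4], [3.6, -11.2], [4.6, -10.8], [5.5, -10.3], [6.4, -9.8], [7.3, -9.2], [8.1, -8.5], [8.8, -7.7], [9.5, -6.9], [10.1, -6.0], [10.6, -5.1]]
```

```bash
python3 -m handwheel '{"fingers":[0.01,0.01,0.01,0.01,0.01],"dp":[[-0.0047,-0.0107,0],[-0.0037,-0.0111,0],[-0.0027,-0.0114,0],[-0.0016,-0.0116,0],[0,0,0]],"roll":[0,0,0,0,0]}' 20; python3 d.py .5949 -.0953 .150
```

```text
t: 45.18
position: [0.6068, -0.0924, 0.1499]
eef_rot: [0.001, 0.11, 0.994, -0.0]
wrist_force: [4.8, 0.5, -4.5]
grip_width: 0.0145
grasp_force: 19.6
d tool [ 0.011  -0.0054 -0.0001] yaw y 77.4 t 45.175 pos [ 0.6068 -0.0924  0.1499] F [ 4.8  0.5 -4.5] w 0.0145 g 19.6
```

```bash
python3 -m handwheel '{"fingers":[0.01,0.01,0.01,0.01,0.01,0.01],"dp":[[-0.0006,-0.0117,0],[0.0005,-0.0117,0],[0.0015,-0.0116,0],[0.0026,-0.0114,0],[0.0036,-0.0112,0],[0,0,0]],"roll":[0,0,0,0,0,0]}' 20|grep -E "pos|wrist|width"; python3 -m handwheel '{"fingers":[0.01,0.01,0.01,0.01,0.01,0.01],"dp":[[0.0046,-0.0108,0],[0.0055,-0.0103,0],[0.0064,-0.0098,0],[0.0073,-0.0092,0],[0.0081,-0.0085,0],[0,0,0]],"roll":[0,0,0,0,0,0]}' 20
```

```text
position: [0.5853, -0.1464, 0.1499]
wrist_force: [-0.9, 0.2, -0.1]
grip_width: 0.0146
t: 46.68
position: [0.5437, -0.1865, 0.1499]
eef_rot: [-0.0, 0.11, 0.994, -0.0]
wrist_force: [0.3, 0.9, 2.0]
grip_width: 0.0144
grasp_force: 20.0
```

```bash
python3 -m handwheel '{"fingers":[0.01,0.01,0.01,0.01,0.01],"dp":[[0.0088,-0.0077,0],[0.0095,-0.0069,0],[0.0101,-0.006,0],[0.005,-0.0027,0],[0,0,0]],"roll":[0,0,0,0,0]}' 20|grep -E "pos|wrist|width"; python3 -m handwheel '{"fingers":[0.01,0.01,0.01,0.01],"dp":[[0.0028,-0.0012,0],[0.0028,-0.0012,0],[0,0,0],[0,0,0]],"roll":[0,0,0,0]}' 20
```

```text
position: [0.5062, -0.2016, 0.1499]
wrist_force: [-0.2, 2.2, 3.5]
grip_width: 0.0144
t: 47.8
position: [0.5034, -0.2022, 0.15]
eef_rot: [0.003, 0.109, 0.994, 0.0]
wrist_force: [9.2, 3.7, -1.2]
grip_width: 0.0144
grasp_force: 19.8
```

```bash
python3 -m handwheel '{"fingers":[0.01,0.01,0.01],"dp":[[0.0015,-0.0005,0],[0,0,0],[0,0,0]],"roll":[0,0,0]}' 20
```

```text
t: 48.18
position: [0.5025, -0.2021, 0.1501]
eef_rot: [0.004, 0.109, 0.994, 0.001]
wrist_force: [13.1, 5.1, -2.8]
grip_width: 0.0145
grasp_force: 19.7
```

It is against the stop, with the force building at (0.5025,-0.202). Let go, rise and check.

```bash
python3 -m handwheel '{"fingers":[0.045,0.045,0.045,0.045,0.045,0.045,0.045,0.045,0.045,0.045,0.045,0.045],"dp":[[0,0,0],[0,0,0],[0,0,-0.01],[0,0,-0.02],[0,0,-0.03],[0,0,-0.03],[-0.02,0.03,0],[-0.03,0.05,0],[-0.03,0.05,0],[-0.03,0.05,0],[-0.03,0.05,0],[0,0,0]],"roll":[0,0,0,0,0,0,0,0,0,0,0,0]}' 20; python3 - <<'E'
from h import *
for c in("top","scene"):cv2.imwrite(f"pics/{c}9.png",eyes.camera(c)[:,:,::-1])
a=[]
ps=np.radians(10.45);ex=np.array([np.cos(ps),np.sin(ps)]);ey=np.array([-ex[1],ex[0]]);piv=np.array([.479,-.0755])
for c,x,y in(("scene",185,160),("top",345,235)):
    im=cv2.resize(cv2.convertScaleAbs(cv2.imread(f"pics/{c}9.png")[y:y+100,x:x+100],alpha=1.8),(400,400),interpolation=cv2.INTER_CUBIC)
    for X in(np.r_[piv-ey*.13,.175],np.r_[piv,.16]):
        u=proj(P(c),X);q=((u-[x,y]+.5)*4).astype(int);cv2.circle(im,tuple(map(int,q)),3,(0,0,255),1)
    a.append(im)
cv2.imwrite("pics/c7.png",np.hstack(a))
E
```

```text
t: 49.68
position: [0.6871, -0.0056, 0.2389]
eef_rot: [-0.0, 0.107, 0.994, 0.0]
wrist_force: [0.4, -0.9, -0.9]
grip_width: 0.045
grasp_force: 0.0
```

View pics/c7.png

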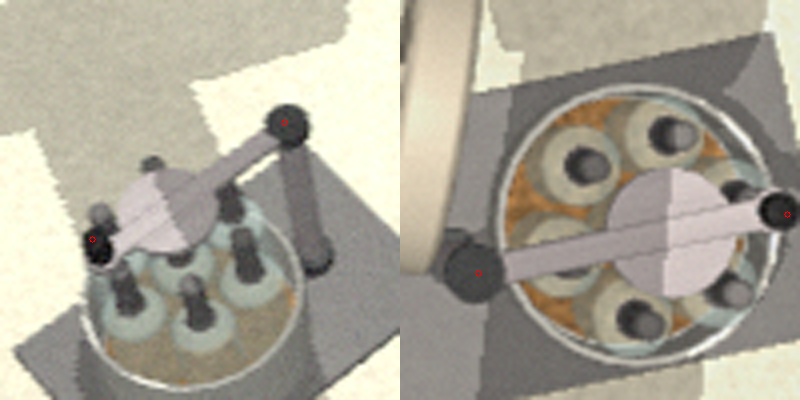

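The final view shows all seven vials standing. The knob at top crop (780,211) and the hub at (474,271) put the arm parallel to the plate's long edge, so the keeper is closed with the disc over the centre. The gripper is clear, so I hand in.

```bash
python3 -c "
from rig import robot
print(robot.close_job())"
```

```text
the job is handed in; nothing more can be done
None
```

The job is handed in at about 50 s: all seven vials stand in the canister, one in the middle and six around it, and the keeper is swung against its stop and released; the first grasp closed above the stem and was redone without moving the vial.

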